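# Feel for the loose divider in the peg box

### The job

One of the three dividers in the wooden peg box has come loose from its hidden clip on the box floor; it cannot be seen which. Feel for it by trying which one lifts, take the loose one out and stand it upright on its foot about the middle of the cork board, lengthwise along the board, ready for repair. Leave the two sound dividers in their places and the pegs in the box.

Things in the scene. Friction and masses are not known exactly. Their poses are not given: they have to be found in the camera images.
- peg_box: open box of brown wood, opaque, fixed, 150 mm (own x) x 264 mm (own y) x 60 mm high, walls and floor 5 mm. Origin: centre of its underside. Three dividers stand in it, lengthwise along box x, at box y = -75, 0, +75 mm, tops 15 mm above the rim. Which one is loose, and which stands where, changes from run to run
- divider_a: one of three identical pale wood dividers in the peg box, about 0.15 kg: upright board 110 mm long (own x), 10 mm thick (own y), top 70 mm above the origin, on a hollow foot 110 x 44 mm, 20 mm high, that hides its clip; take it by the board above the foot. Origin: centre of the foot's underside, z up. Clipped: a few mm of play sideways and 1.5 mm upward, then a firm stop. Loose: lifts straight out
- divider_b: one of three identical pale wood dividers in the peg box, about 0.15 kg: upright board 110 mm long (own x), 10 mm thick (own y), top 70 mm above the origin, on a hollow foot 110 x 44 mm, 20 mm high, that hides its clip; take it by the board above the foot. Origin: centre of the foot's underside, z up. Clipped: a few mm of play sideways and 1.5 mm upward, then a firm stop. Loose: lifts straight out
- divider_c: one of three identical pale wood dividers in the peg box, about 0.15 kg: upright board 110 mm long (own x), 10 mm thick (own y), top 70 mm above the origin, on a hollow foot 110 x 44 mm, 20 mm high, that hides its clip; take it by the board above the foot. Origin: centre of the foot's underside, z up. Clipped: a few mm of play sideways and 1.5 mm upward, then a firm stop. Loose: lifts straight out
- peg_1: wooden clothes peg, 72 x 15 x 12 mm, lying on the box floor between the feet of two dividers near box y = +37 mm, lengthwise along the box's x. Origin: centre of its underside
- peg_2: wooden clothes peg, 72 x 15 x 12 mm, lying on the box floor between the feet of two dividers near box y = -37 mm, lengthwise along the box's x. Origin: centre of its underside
- board: flat cork gluing board, fixed, 200 mm (own x) by 130 mm (own y), 10 mm thick, on the worktop to the right of the box. Origin: centre of its underside (top face 10 mm above)
There are look-alikes about, which are no part of the job. What is shaped like the peg_1 but black or orange is not meant.

How it is judged:
By the outcome, as a careful person would: the job done as asked, in the order asked, and still so for the second after the job is handed in, with the robot touching nothing.
It also fails if it takes over 67 s, if anything falls off the work surface, if the arm or the gripper's body presses on something with over 40 N, if the wrist force passes 120 N, or if a joint passes its speed limit or range.

### The arm

A 6-joint arm with a two-finger parallel gripper is mounted at the origin on a cart in front of the work surface, level with it; the furniture and walls round the work are solid. World frame = base frame: x ahead of the robot, y to its left, z up, the work surface at z = 0. Lengths are in m, angles in rad, forces in N, time in s.
With the tool pointing down it reaches from about 0.35 to 0.875 m from the base axis. Payload 4.2 kg.
Tool frame: the origin (TCP) lies midway between the tips of the shut fingers; the grasp point (between the pads) lies 19 mm behind it; z points along the fingers, y is the line along which they close (so a half turn about z gives the same grasp; the last joint's range is limited). The gripper opens to 87 mm and grips with 3 to 60 N. Pads are 19 mm wide; open, the fingers measure 117 mm over their backs; the gripper's body (75 mm by 190 mm) begins 51 mm behind the grasp point.
Start: joints at [1.589, 0.385, 0.008, 0, -1.194, -0.259], TCP at [0.149, 0.607, 0.223] pointing down, gripper open.
Joint ranges: [-3.14, 3.14], [-1.21, 2.06], [-1.07, 1.41], [-3.16, 2.05], [-2.99, -0.16], [-3.1, 3.1]. Speed limits (rad/s): [2.79, 2.79, 3.14, 3.14, 3.14, 3.14].

### API

Orientations are given as a 3x3 rotation matrix whose columns are the frame's x, y, z axes.
In Python, from station import manip gives the robot as it stands.
- The arm moves only by the tool jog_arm, never from a script. Its argument "rows" is a list of rows, each an object of numbers: "x", "y", "z": the shift along the world's x, y, z in mm; "ax", "ay", "az": the turn, a rotation vector about the world's x, y, z in degrees. A call has 1 to 20 rows; each row is the pose to reach, as a shift and turn from the pose commanded when the call began; what a row does not reach only later rows make up. A row lasts 1/12 s, in which the tool goes at most 41.7 mm and 7.16 degrees, less where a joint would pass 70% of its speed; a pose out of reach is approached as far as the arm can. A call with a gripper value outside its range is refused whole. "fingers" is the closure, from 0 (fully open) to 1 (shut), set as the call begins (left out, the last holds). The fingers move at their own pace and stop on an object; "force" is the grip in N (left out, the last holds). Time passes only in rows, so rows that repeat a pose let the fingers close. It gives the time, the measured TCP pose, the force, the opening and the grip force at its end, in the units of the state.
- manip.state(): the state, without advancing time (a new reading comes with each control period).
- manip.grab_frame(name): name is "scene" or "side" or "wrist"; returns the picture (384x512x3 uint8, red, green, blue); there is no depth.
- manip.get_calibration(name): a dict with "fx", "fy", "cx", "cy" (pixels), "eye" and "orientation" of the camera in the world. Camera axes: x right, y down, z forward; pixel columns grow to the right and rows downward; lengths in m; the calibration is good to about 2 mm. The wrist camera is an equidistant fisheye: a pixel r from the principal point sees the ray r / f radians off the axis. A picture is of the moment at which its call begins: read the wrist's pose just before it. get_calibration takes no time and is no camera call; for the wrist camera it gives the pose at the moment of the call.
- manip.sign_off(): hands the job in; it is judged then, once.
The state is a dict: "time": time; "joint_pos": joint angles; "qd": joint speeds; "tau": joint torques, N m; "tcp_pos": TCP position; "tcp_rot": TCP orientation; "ft_force": force on the tool from outside, world axes, zero at the start; "torque": the same for the moment, N m; "finger_gap": opening from 0.0 (shut) to 1.0 (fully open); "finger_force": force on a finger pad.
Only numpy, scipy, OpenCV 4.12 (cv2) and the standard library are available. Lean on these libraries where they do the work, as an engineer would, in place of code of your own. Each camera call takes 0.05 s, during which the arm holds its last target. There are 200 camera calls.

## Working session

There is one attempt and no reset: what is moved stays moved. The work goes in short steps, Python scripts to look and compute and a tool call to move; the robot and the scene stay as the last step left them, time stands still between calls to the robot, and variables do not carry over. Pictures are saved under pics/ and viewed, at most 10 in all, crops included, and the job is handed in when it is done.

Besides the shell and the picture viewer there is one more tool, called after "Emit:" by a JSON object that holds its "api" and its "payload". jog_arm: Moves the arm, as the interface text tells. Its arguments: {"type":"object","properties":{"rows":{"type":"array","items":{"type":"object","properties":{"x":{"type":"number"},"y":{"type":"number"},"z":{"type":"number"},"ax":{"type":"number"},"ay":{"type":"number"},"az":{"type":"number"}}}},"fingers":{"type":"number"},"force":{"type":"number"}},"required":["rows"]}

```bash
mkdir -p pics; cat > h.py <<'E'
import numpy as np, cv2
from station import manip
def grab(n,fn=None):
    c=manip.get_calibration(n); im=manip.grab_frame(n)
    if fn: cv2.imwrite('pics/'+fn,im[:,:,::-1])
    return im,c
def ray(c,uv,fish=False):
    x=(uv[0]-c['cx'])/c['fx'];y=(uv[1]-c['cy'])/c['fy']
    if fish:
        r=np.hypot(x,y); d=np.array([x/r*np.sin(r),y/r*np.sin(r),np.cos(r)]) if r>1e-9 else np.array([0,0,1.])
    else: d=np.array([x,y,1.])
    return np.array(c['eye']),np.array(c['orientation'])@(d/np.linalg.norm(d))
def onz(c,uv,z,fish=False):
    e,d=ray(c,uv,fish); return e+d*(z-e[2])/d[2]
def tri(c1,u1,f1,c2,u2,f2):
    e1,d1=ray(c1,u1,f1);e2,d2=ray(c2,u2,f2)
    t=np.linalg.lstsq(np.c_[d1,-d2],e2-e1,rcond=None)[0]
    p,q=e1+t[0]*d1,e2+t[1]*d2
    return (p+q)/2,np.linalg.norm(p-q)
def proj(c,P,fish=False):
    p=np.array(c['orientation']).T@(np.array(P)-c['eye'])
    if fish:
        r=np.arctan2(np.hypot(p[0],p[1]),p[2]);h=np.hypot(p[0],p[1]);return np.array([c['cx']+c['fx']*r*p[0]/h,c['cy']+c['fy']*r*p[1]/h])
    return np.array([c['cx']+c['fx']*p[0]/p[2],c['cy']+c['fy']*p[1]/p[2]])
E
python3 - <<'E'
from h import *
a,c=grab('scene','s0.png');b,d=grab('side','d0.png');w,e=grab('wrist','w0.png')
for k in (c,d,e): print({q:np.round(v,3).tolist() for q,v in k.items()})
print(manip.state()['tcp_rot'])
cv2.imwrite('pics/all.png',cv2.resize(np.vstack([np.hstack([a,b]),np.hstack([w,w*0])]),(800,600))[:,:,::-1])
E
```

```text
{'fx': 355.841, 'fy': 355.841, 'cx': 251.728, 'cy': 192.061, 'eye': [0.054, 0.579, 0.683], 'orientation': [[-0.748, -0.473, 0.466], [-0.664, 0.512, -0.545], [0.019, -0.717, -0.697]]}
{'fx': 365.992, 'fy': 365.992, 'cx': 258.101, 'cy': 193.786, 'eye': [0.325, 0.855, 0.533], 'orientation': [[-0.987, -0.093, 0.13], [-0.159, 0.525, -0.836], [0.009, -0.846, -0.533]]}
{'fx': 297.319, 'fy': 297.319, 'cx': 257.606, 'cy': 192.288, 'eye': [0.232, 0.587, 0.385], 'orientation': [[-0.239, -0.924, -0.298], [-0.971, 0.228, 0.072], [0.002, 0.306, -0.952]]}
[[ 9.71117537e-01 -2.38601474e-01 -2.55351871e-04]
 [-2.38601574e-01 -9.71116240e-01 -1.59281247e-03]
 [ 1.32071054e-04  1.60773549e-03 -9.99998699e-01]]
```

View pics/all.png

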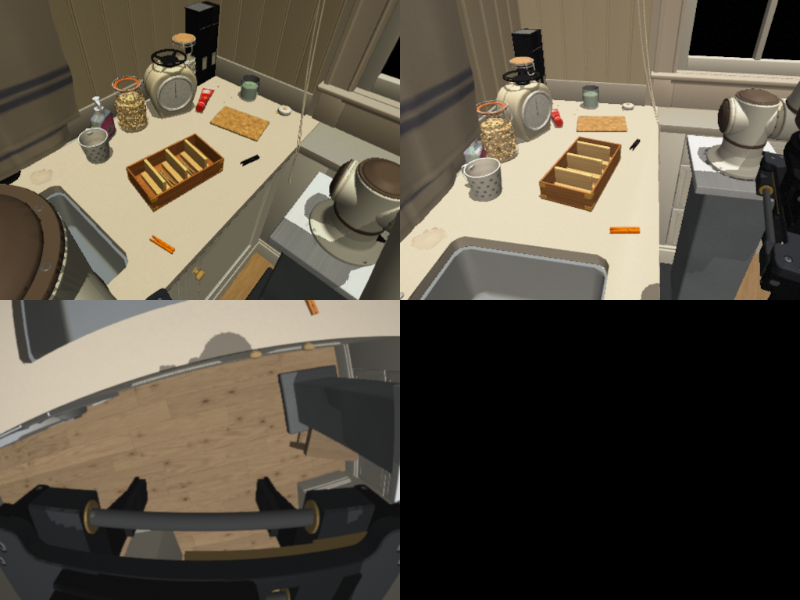

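The scene view (top left, 1.28x smaller than full size) shows the box with three dividers near (175,170), the cork board at (240,123), and decoy pegs in orange (162,244) and black (250,160). The side view shows the same things. I'll crop closer to pick out corners.

```bash
python3 - <<'E'
import cv2,numpy as np
a=cv2.imread('pics/s0.png')[120:280,150:360];b=cv2.imread('pics/d0.png')[130:280,160:310]
a=cv2.resize(a,None,fx=3.8,fy=3.8,interpolation=cv2.INTER_CUBIC)
b=cv2.resize(b,None,fx=4,fy=4,interpolation=cv2.INTER_CUBIC)
def g(im,x0,y0,s):
    for k in range(0,300,20):
        cv2.putText(im,str(x0+k),(int(k*s),10),0,.35,(0,0,255));cv2.putText(im,str(y0+k),(0,int(k*s)+4),0,.35,(0,0,255))
        cv2.line(im,(int(k*s),12),(int(k*s),im.shape[0]),(255,255,0),1) if 0 else None
g(a,150,120,3.8);g(b,160,130,4)
cv2.imwrite('pics/ca.png',a);cv2.imwrite('pics/cb.png',b)
E
```

```text
(no output)
```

View pics/ca.png

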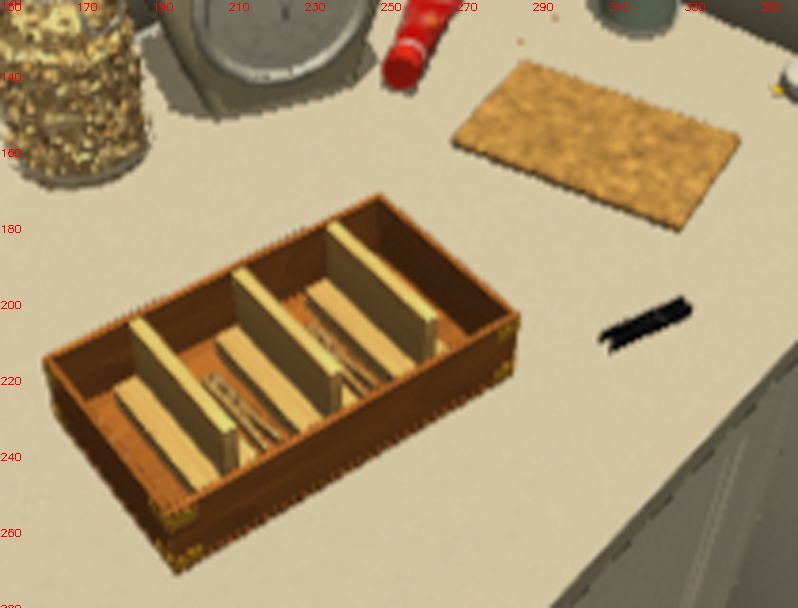

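View pics/cb.png

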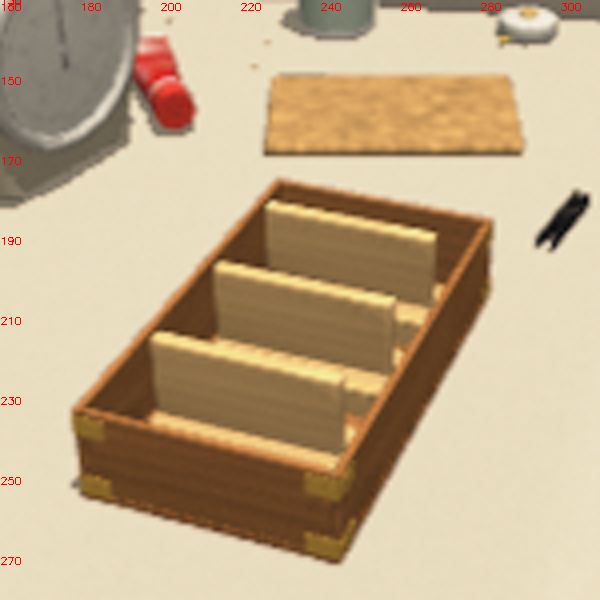

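The scene crop shows three look-alike divider boards with top edges (140,321)-(230,432), (241,270)-(334,377) and (335,226)-(430,320) in crop pixels. The brown pegs lie between their feet, and the black peg at (645,325) is outside the box, so it's not meant. The side crop shows the same three. Candidates are exactly these three dividers; next I triangulate.

```bash
python3 - <<'E'
from h import *
c=manip.get_calibration('scene');d=manip.get_calibration('side')
A=lambda u:(150+(u[0]+.5)/3.8-.5,120+(u[1]+.5)/3.8-.5)
B=lambda u:(160+(u[0]+.5)/4-.5,130+(u[1]+.5)/4-.5)
L={'rimFL':((45,358),(75,410)),'rimTop':((380,194),(279,180)),'rimR':((519,314),(491,219)),'rimN':((163,514),(338,472)),
'd1+':((140,321),(155,335)),'d1-':((230,432),(342,380)),'d2+':((241,270),(217,265)),'d2-':((334,377),(395,301)),'d3+':((335,226),(268,204)),'d3-':((430,320),(435,236)),
'bFL':((529,58),(273,75)),'bFR':((740,138),(510,76)),'bNR':((680,231),(523,151)),'bNL':((452,145),(265,151))}
for k,(u,v) in L.items():
    p,e=tri(c,A(u),0,d,B(v),0)
    z=.06 if k[0]=='r' else .075 if k[0]=='d' else .01
    print(k,np.round(p*1000,0),round(e*1000,1),np.round(onz(c,A(u),z)*1000)[:2],np.round(onz(d,B(v),z)*1000)[:2])
E
```

```text
rimFL [578. 290.  60.] 2.4 [576. 290.] [579. 288.]
rimTop [529.  34.  61.] 1.9 [528.  34.] [530.  31.]
rimR [385.  61.  61.] 3.2 [384.  61.] [387.  57.]
rimN [433. 321.  66.] 2.7 [435. 319.] [435. 313.]
d1+ [550. 236.  73.] 4.1 [545. 238.] [551. 236.]
d1- [442. 261.  75.] 3.4 [441. 262.] [444. 258.]
d2+ [535. 162.  74.] 3.0 [532. 164.] [536. 162.]
d2- [425. 192.  80.] 5.1 [425. 191.] [428. 181.]
d3+ [522.  88.  73.] 5.2 [517.  92.] [523.  88.]
d3- [413. 117.  79.] 3.8 [414. 116.] [416. 108.]
bFL [ 598. -237.    5.] 3.5 [ 592. -229.] [ 597. -230.]
bFR [ 400. -256.   12.] 2.6 [ 400. -257.] [ 402. -263.]
bNR [ 379. -135.    7.] 4.0 [ 375. -130.] [ 380. -132.]
bNL [571. -99.   7.] 6.5 [564. -93.] [572. -98.]
```

Heights agree (dividers 75 mm, board 10 mm). Box yaw is about -11°. Divider centres are at about (496,249), (480,176) and (466,101) mm. The board is at about (487,-182), yaw about +10°. Moving over the first divider with the fingers half open.

Emit:
{"api": "jog_arm", "payload": {"rows": [{"x":347,"y":-358,"z":-60,"az":3},{"x":347,"y":-358,"z":-60,"az":3},{"x":347,"y":-358,"z":-60,"az":3},{"x":347,"y":-358,"z":-60,"az":3},{"x":347,"y":-358,"z":-60,"az":3},{"x":347,"y":-358,"z":-60,"az":3},{"x":347,"y":-358,"z":-60,"az":3},{"x":347,"y":-358,"z":-60,"az":3},{"x":347,"y":-358,"z":-60,"az":3},{"x":347,"y":-358,"z":-60,"az":3},{"x":347,"y":-358,"z":-60,"az":3},{"x":347,"y":-358,"z":-60,"az":3},{"x":347,"y":-358,"z":-60,"az":3},{"x":347,"y":-358,"z":-60,"az":3},{"x":347,"y":-358,"z":-60,"az":3},{"x":347,"y":-358,"z":-60,"az":3},{"x":347,"y":-358,"z":-60,"az":3},{"x":347,"y":-358,"z":-60,"az":3}], "fingers": 0.5, "force": 20}}

```text
invalid input at $.rows[0]: expected keys x, y, z, ax, ay, az
```

```bash
python3 - <<'E'
from h import *
w,e=grab('wrist','w1.png')
s=manip.state();print(s['time'],s['tcp_pos'],s['tcp_rot'],s['ft_force'],s['finger_gap'],s['joint_pos'])
im=cv2.resize(w,(796,597)).copy()
k=796/512
for P in [(.550,.236,.075),(.442,.261,.075),(.535,.162,.075),(.426,.189,.075),(.522,.088,.075),(.414,.115,.075)]:
    u=proj(e,P,1)*k; cv2.drawMarker(im,(int(u[0]),int(u[1])),(255,0,0),0,10)
cv2.imwrite('pics/w1m.png',im[:,:,::-1])
E
```

```text
0.2 [0.14897294 0.60662278 0.22187941] [[ 9.71127288e-01 -2.38561855e-01 -1.78302486e-04]
 [-2.38561879e-01 -9.71126397e-01 -1.32334364e-03]
 [ 1.42545063e-04  1.32767130e-03 -9.99999108e-01]] [-0.018971   -0.12989761 -0.33733402] 1.0033928936903174 [ 1.58858225e+00  3.85263192e-01  7.13898083e-03 -2.17036038e-04
 -1.19399209e+00 -2.58590730e-01]
```

View pics/w1m.png

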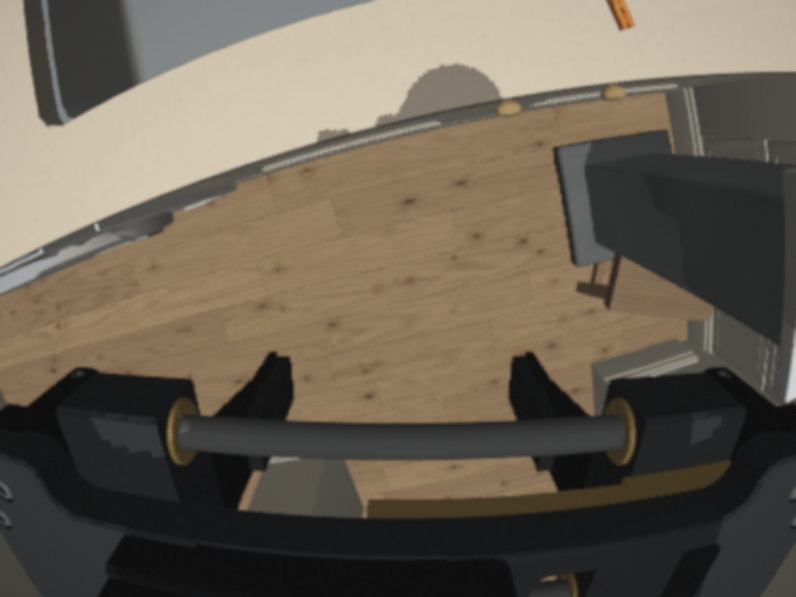

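The move was refused because every row needs all six keys, so this picture still shows the start pose. Resending.

Emit:
{"api": "jog_arm", "payload": {"rows": [{"x":347,"y":-358,"z":-60,"ax":0,"ay":0,"az":3},{"x":347,"y":-358,"z":-60,"ax":0,"ay":0,"az":3},{"x":347,"y":-358,"z":-60,"ax":0,"ay":0,"az":3},{"x":347,"y":-358,"z":-60,"ax":0,"ay":0,"az":3},{"x":347,"y":-358,"z":-60,"ax":0,"ay":0,"az":3},{"x":347,"y":-358,"z":-60,"ax":0,"ay":0,"az":3},{"x":347,"y":-358,"z":-60,"ax":0,"ay":0,"az":3},{"x":347,"y":-358,"z":-60,"ax":0,"ay":0,"az":3},{"x":347,"y":-358,"z":-60,"ax":0,"ay":0,"az":3},{"x":347,"y":-358,"z":-60,"ax":0,"ay":0,"az":3},{"x":347,"y":-358,"z":-60,"ax":0,"ay":0,"az":3},{"x":347,"y":-358,"z":-60,"ax":0,"ay":0,"az":3},{"x":347,"y":-358,"z":-60,"ax":0,"ay":0,"az":3},{"x":347,"y":-358,"z":-60,"ax":0,"ay":0,"az":3},{"x":347,"y":-358,"z":-60,"ax":0,"ay":0,"az":3},{"x":347,"y":-358,"z":-60,"ax":0,"ay":0,"az":3},{"x":347,"y":-358,"z":-60,"ax":0,"ay":0,"az":3},{"x":347,"y":-358,"z":-60,"ax":0,"ay":0,"az":3}], "fingers": 0.5, "force": 20}}

```text
time: 1.7
tcp_pos: [0.4953, 0.2501, 0.1629]
tcp_rot: [[0.983, -0.185, 0.0], [-0.185, -0.983, 0.0], [0.0, -0.001, -1.0]]
ft_force: [0.5, 0.3, 0.4]
finger_gap: 0.498
finger_force: 0.0
```

```bash
python3 - <<'E'
from h import *
w,e=grab('wrist','w1.png')
s=manip.state();print(s['time'],s['tcp_pos'],s['tcp_rot'],s['ft_force'],s['finger_gap'],s['joint_pos'])
im=cv2.resize(w,(796,597)).copy()
k=796/512
for P in [(.550,.236,.075),(.442,.261,.075),(.535,.162,.075),(.426,.189,.075),(.522,.088,.075),(.414,.115,.075)]:
    u=proj(e,P,1)*k; cv2.drawMarker(im,(int(u[0]),int(u[1])),(255,0,0),0,10)
cv2.imwrite('pics/w2m.png',im[:,:,::-1])
E
```

```text
1.75 [0.49541274 0.25001799 0.16286113] [[ 9.82679051e-01 -1.85315255e-01  3.71996442e-04]
 [-1.85315402e-01 -9.82679008e-01  4.10844841e-04]
 [ 2.89417279e-04 -4.72665289e-04 -9.99999846e-01]] [-0.12551802  0.22531376  0.22128731] 0.49949080684822034 [ 7.59451923e-01  3.17487208e-01 -2.53417971e-01 -4.97218481e-05
 -9.99338495e-01  6.24978531e-01]
```

View pics/w2m.png

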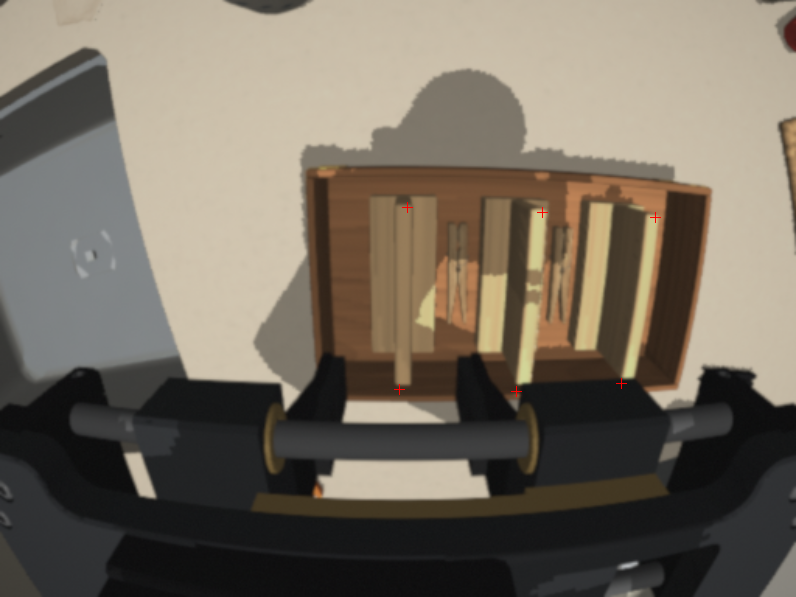

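The wrist view shows the three divider tops; the red crosses from my two-view estimate lie on their ends (407,208)-(399,389), (542,212)-(516,391) and (655,217)-(621,383). Descending on divider 1.

Emit:
{"api": "jog_arm", "payload": {"rows": [{"x":0,"y":-1,"z":-40,"ax":0,"ay":0,"az":0},{"x":0,"y":-1,"z":-75,"ax":0,"ay":0,"az":0},{"x":0,"y":-1,"z":-100,"ax":0,"ay":0,"az":0},{"x":0,"y":-1,"z":-115,"ax":0,"ay":0,"az":0},{"x":0,"y":-1,"z":-122,"ax":0,"ay":0,"az":0},{"x":0,"y":-1,"z":-122,"ax":0,"ay":0,"az":0}]}}

```text
time: 2.25
tcp_pos: [0.495, 0.2478, 0.0391]
tcp_rot: [[0.982, -0.186, -0.002], [-0.186, -0.982, -0.002], [-0.002, 0.003, -1.0]]
ft_force: [1.3, 0.7, 1.4]
finger_gap: 0.497
finger_force: 0.0
```

Emit:
{"api": "jog_arm", "payload": {"rows": [{"x":0,"y":0,"z":0,"ax":0,"ay":0,"az":0},{"x":0,"y":0,"z":0,"ax":0,"ay":0,"az":0},{"x":0,"y":0,"z":0,"ax":0,"ay":0,"az":0},{"x":0,"y":0,"z":0,"ax":0,"ay":0,"az":0},{"x":0,"y":0,"z":0,"ax":0,"ay":0,"az":0},{"x":0,"y":0,"z":0,"ax":0,"ay":0,"az":0},{"x":0,"y":0,"z":0,"ax":0,"ay":0,"az":0},{"x":0,"y":0,"z":0,"ax":0,"ay":0,"az":0}], "fingers": 1, "force": 20}}

```text
time: 2.92
tcp_pos: [0.4963, 0.2482, 0.0409]
tcp_rot: [[0.982, -0.187, 0.001], [-0.187, -0.982, 0.001], [0.001, -0.001, -1.0]]
ft_force: [-0.5, 0.6, 1.6]
finger_gap: 0.113
finger_force: 20.0
```

Emit:
{"api": "jog_arm", "payload": {"rows": [{"x":0,"y":0,"z":1,"ax":0,"ay":0,"az":0},{"x":0,"y":0,"z":2,"ax":0,"ay":0,"az":0},{"x":0,"y":0,"z":3,"ax":0,"ay":0,"az":0},{"x":0,"y":0,"z":4,"ax":0,"ay":0,"az":0},{"x":0,"y":0,"z":4,"ax":0,"ay":0,"az":0},{"x":0,"y":0,"z":4,"ax":0,"ay":0,"az":0}]}}

```text
time: 3.42
tcp_pos: [0.4954, 0.2476, 0.0425]
tcp_rot: [[0.982, -0.188, -0.002], [-0.188, -0.982, -0.001], [-0.002, 0.001, -1.0]]
ft_force: [5.7, 2.2, -20.7]
finger_gap: 0.111
finger_force: 20.0
```

Force is -20.7 N after about 1.6 mm of rise, so divider 1 is clipped. Lowering it, releasing, and going to divider 2.

Emit:
{"api": "jog_arm", "payload": {"rows": [{"x":0,"y":0,"z":-2,"ax":0,"ay":0,"az":0},{"x":0,"y":0,"z":-4,"ax":0,"ay":0,"az":0},{"x":0,"y":0,"z":-4,"ax":0,"ay":0,"az":0},{"x":0,"y":0,"z":-4,"ax":0,"ay":0,"az":0}]}}

```text
time: 3.75
tcp_pos: [0.4963, 0.2482, 0.0416]
tcp_rot: [[0.982, -0.187, 0.001], [-0.187, -0.982, 0.001], [0.001, -0.001, -1.0]]
ft_force: [-0.3, -0.0, -1.3]
finger_gap: 0.114
finger_force: 20.0
```

Emit:
{"api": "jog_arm", "payload": {"rows": [{"x":0,"y":0,"z":0,"ax":0,"ay":0,"az":0},{"x":0,"y":0,"z":0,"ax":0,"ay":0,"az":0},{"x":0,"y":0,"z":0,"ax":0,"ay":0,"az":0},{"x":0,"y":0,"z":0,"ax":0,"ay":0,"az":0},{"x":0,"y":0,"z":15,"ax":0,"ay":0,"az":0},{"x":0,"y":0,"z":40,"ax":0,"ay":0,"az":0},{"x":0,"y":0,"z":65,"ax":0,"ay":0,"az":0},{"x":-7,"y":-36,"z":65,"ax":0,"ay":0,"az":0},{"x":-15,"y":-73,"z":65,"ax":0,"ay":0,"az":0},{"x":-15,"y":-73,"z":65,"ax":0,"ay":0,"az":0},{"x":-15,"y":-73,"z":40,"ax":0,"ay":0,"az":0},{"x":-15,"y":-73,"z":15,"ax":0,"ay":0,"az":0},{"x":-15,"y":-73,"z":0,"ax":0,"ay":0,"az":0},{"x":-15,"y":-73,"z":0,"ax":0,"ay":0,"az":0}], "fingers": 0.5}}

```text
time: 4.92
tcp_pos: [0.4789, 0.1734, 0.0378]
tcp_rot: [[0.982, -0.188, -0.006], [-0.188, -0.982, -0.004], [-0.005, 0.005, -1.0]]
ft_force: [-0.1, -0.1, 0.5]
finger_gap: 0.501
finger_force: 0.0
```

Emit:
{"api": "jog_arm", "payload": {"rows": [{"x":0,"y":0,"z":0,"ax":0,"ay":0,"az":0},{"x":0,"y":0,"z":0,"ax":0,"ay":0,"az":0},{"x":0,"y":0,"z":0,"ax":0,"ay":0,"az":0},{"x":0,"y":0,"z":0,"ax":0,"ay":0,"az":0},{"x":0,"y":0,"z":0,"ax":0,"ay":0,"az":0},{"x":0,"y":0,"z":0,"ax":0,"ay":0,"az":0},{"x":0,"y":0,"z":0,"ax":0,"ay":0,"az":0},{"x":0,"y":0,"z":0,"ax":0,"ay":0,"az":0}], "fingers": 1, "force": 20}}

```text
time: 5.58
tcp_pos: [0.4811, 0.175, 0.0409]
tcp_rot: [[0.982, -0.187, 0.0], [-0.187, -0.982, 0.0], [0.0, -0.0, -1.0]]
ft_force: [-1.1, 0.2, 2.5]
finger_gap: 0.117
finger_force: 20.0
```

Emit:
{"api": "jog_arm", "payload": {"rows": [{"x":0,"y":0,"z":1,"ax":0,"ay":0,"az":0},{"x":0,"y":0,"z":2,"ax":0,"ay":0,"az":0},{"x":0,"y":0,"z":3,"ax":0,"ay":0,"az":0},{"x":0,"y":0,"z":4,"ax":0,"ay":0,"az":0},{"x":0,"y":0,"z":4,"ax":0,"ay":0,"az":0},{"x":0,"y":0,"z":4,"ax":0,"ay":0,"az":0}]}}

```text
time: 6.08
tcp_pos: [0.4806, 0.1747, 0.0425]
tcp_rot: [[0.982, -0.188, -0.001], [-0.188, -0.982, -0.0], [-0.001, 0.001, -1.0]]
ft_force: [5.1, 0.4, -17.4]
finger_gap: 0.11
finger_force: 20.0
```

Divider 2 is clipped too (-17.4 N). On to divider 3.

Emit:
{"api": "jog_arm", "payload": {"rows": [{"x":0,"y":0,"z":-2,"ax":0,"ay":0,"az":0},{"x":0,"y":0,"z":-4,"ax":0,"ay":0,"az":0},{"x":0,"y":0,"z":-4,"ax":0,"ay":0,"az":0},{"x":0,"y":0,"z":-4,"ax":0,"ay":0,"az":0}]}}

```text
time: 6.42
tcp_pos: [0.4812, 0.1752, 0.0411]
tcp_rot: [[0.982, -0.187, 0.001], [-0.187, -0.982, 0.0], [0.001, -0.001, -1.0]]
ft_force: [1.1, -0.3, -1.1]
finger_gap: 0.113
finger_force: 20.0
```

Emit:
{"api": "jog_arm", "payload": {"rows": [{"x":0,"y":0,"z":0,"ax":0,"ay":0,"az":0},{"x":0,"y":0,"z":0,"ax":0,"ay":0,"az":0},{"x":0,"y":0,"z":0,"ax":0,"ay":0,"az":0},{"x":0,"y":0,"z":0,"ax":0,"ay":0,"az":0},{"x":0,"y":0,"z":15,"ax":0,"ay":0,"az":0},{"x":0,"y":0,"z":40,"ax":0,"ay":0,"az":0},{"x":0,"y":0,"z":65,"ax":0,"ay":0,"az":0},{"x":-7,"y":-36,"z":65,"ax":0,"ay":0,"az":0},{"x":-14,"y":-73,"z":65,"ax":0,"ay":0,"az":0},{"x":-14,"y":-73,"z":65,"ax":0,"ay":0,"az":0},{"x":-14,"y":-73,"z":40,"ax":0,"ay":0,"az":0},{"x":-14,"y":-73,"z":15,"ax":0,"ay":0,"az":0},{"x":-14,"y":-73,"z":0,"ax":0,"ay":0,"az":0},{"x":-14,"y":-73,"z":0,"ax":0,"ay":0,"az":0}], "fingers": 0.5}}

```text
time: 7.58
tcp_pos: [0.4647, 0.1006, 0.0378]
tcp_rot: [[0.982, -0.188, -0.006], [-0.188, -0.982, -0.003], [-0.005, 0.004, -1.0]]
ft_force: [1.3, -0.6, -0.7]
finger_gap: 0.502
finger_force: 0.0
```

Emit:
{"api": "jog_arm", "payload": {"rows": [{"x":0,"y":0,"z":0,"ax":0,"ay":0,"az":0},{"x":0,"y":0,"z":0,"ax":0,"ay":0,"az":0},{"x":0,"y":0,"z":0,"ax":0,"ay":0,"az":0},{"x":0,"y":0,"z":0,"ax":0,"ay":0,"az":0},{"x":0,"y":0,"z":0,"ax":0,"ay":0,"az":0},{"x":0,"y":0,"z":0,"ax":0,"ay":0,"az":0},{"x":0,"y":0,"z":0,"ax":0,"ay":0,"az":0},{"x":0,"y":0,"z":0,"ax":0,"ay":0,"az":0}], "fingers": 1, "force": 20}}

```text
time: 8.25
tcp_pos: [0.467, 0.102, 0.0409]
tcp_rot: [[0.982, -0.187, 0.0], [-0.187, -0.982, 0.0], [0.0, -0.0, -1.0]]
ft_force: [-1.6, -0.6, 3.2]
finger_gap: 0.115
finger_force: 20.0
```

Emit:
{"api": "jog_arm", "payload": {"rows": [{"x":0,"y":0,"z":1,"ax":0,"ay":0,"az":0},{"x":0,"y":0,"z":2,"ax":0,"ay":0,"az":0},{"x":0,"y":0,"z":3,"ax":0,"ay":0,"az":0},{"x":0,"y":0,"z":4,"ax":0,"ay":0,"az":0},{"x":0,"y":0,"z":4,"ax":0,"ay":0,"az":0},{"x":0,"y":0,"z":4,"ax":0,"ay":0,"az":0}]}}

```text
time: 8.75
tcp_pos: [0.467, 0.102, 0.0445]
tcp_rot: [[0.982, -0.187, 0.0], [-0.187, -0.982, 0.0], [0.0, -0.0, -1.0]]
ft_force: [0.3, 0.5, -1.5]
finger_gap: 0.114
finger_force: 20.0
```

Divider 3 lifts freely (-1.5 N, its own weight), so it is the loose one. Raising it straight out.

Emit:
{"api": "jog_arm", "payload": {"rows": [{"x":0,"y":0,"z":10,"ax":0,"ay":0,"az":0},{"x":0,"y":0,"z":25,"ax":0,"ay":0,"az":0},{"x":0,"y":0,"z":40,"ax":0,"ay":0,"az":0},{"x":0,"y":0,"z":55,"ax":0,"ay":0,"az":0},{"x":0,"y":0,"z":70,"ax":0,"ay":0,"az":0},{"x":0,"y":0,"z":85,"ax":0,"ay":0,"az":0},{"x":0,"y":0,"z":90,"ax":0,"ay":0,"az":0},{"x":0,"y":0,"z":90,"ax":0,"ay":0,"az":0}], "force": 30}}

```text
time: 9.42
tcp_pos: [0.4677, 0.1024, 0.1357]
tcp_rot: [[0.982, -0.187, 0.003], [-0.187, -0.982, 0.002], [0.002, -0.002, -1.0]]
ft_force: [-0.4, 0.4, -1.2]
finger_gap: 0.111
finger_force: 30.0
```

Emit:
{"api": "jog_arm", "payload": {"rows": [{"x":2,"y":-24,"z":0,"ax":0,"ay":0,"az":2},{"x":4,"y":-48,"z":0,"ax":0,"ay":0,"az":4},{"x":6,"y":-72,"z":0,"ax":0,"ay":0,"az":6},{"x":8,"y":-96,"z":0,"ax":0,"ay":0,"az":8},{"x":10,"y":-120,"z":0,"ax":0,"ay":0,"az":10},{"x":12,"y":-144,"z":0,"ax":0,"ay":0,"az":12},{"x":14,"y":-168,"z":0,"ax":0,"ay":0,"az":14},{"x":16,"y":-192,"z":0,"ax":0,"ay":0,"az":16},{"x":18,"y":-216,"z":0,"ax":0,"ay":0,"az":18},{"x":19,"y":-240,"z":0,"ax":0,"ay":0,"az":20},{"x":20,"y":-264,"z":0,"ax":0,"ay":0,"az":21},{"x":20,"y":-280,"z":0,"ax":0,"ay":0,"az":21},{"x":20,"y":-284,"z":0,"ax":0,"ay":0,"az":21},{"x":20,"y":-284,"z":0,"ax":0,"ay":0,"az":21},{"x":20,"y":-284,"z":0,"ax":0,"ay":0,"az":21}]}}

```text
time: 10.67
tcp_pos: [0.4864, -0.1817, 0.1336]
tcp_rot: [[0.984, 0.177, -0.002], [0.177, -0.984, 0.0], [-0.002, -0.001, -1.0]]
ft_force: [0.2, -0.3, -0.9]
finger_gap: 0.114
finger_force: 30.0
```

```bash
python3 - <<'E'
from h import *
s=manip.state();w,e=grab('wrist','w3.png');a,c=grab('scene','s3.png');b,d=grab('side','d3.png')
print(s['time'],s['tcp_pos'],s['tcp_rot'][0],s['finger_gap'],s['ft_force'])
w=w.copy()
for P in [(.595,-.232,.01),(.401,-.259,.01),(.379,-.132,.01),(.570,-.098,.01)]:
    u=proj(e,P,1); cv2.drawMarker(w,(int(u[0]),int(u[1])),(255,0,0),0,6)
o=np.vstack([cv2.resize(a[80:240,150:360],(399,304)),cv2.resize(b[80:240,150:360],(399,304))])[:598]
cv2.imwrite('pics/m3.png',np.hstack([cv2.resize(w[60:360,100:400],(400,598)),o])[:,:,::-1])
E
```

```text
10.6667 [ 0.48638885 -0.18174016  0.13357456] [ 0.98429013  0.17654883 -0.0018577 ] 0.11405453046845841 [ 0.20418752 -0.30255438 -0.92506735]
```

View pics/m3.png

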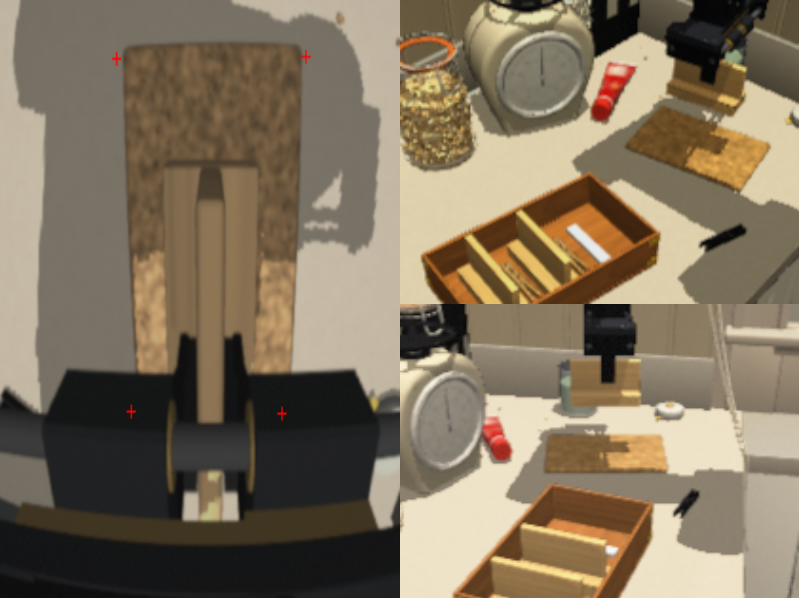

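The left panel shows the held divider, its board end at (210,185), upright and parallel to the cork board. The board's far corners are at (127,46) and (299,46), slightly off my crosses at (117,58) and (306,56). The right panels show the empty place and white clip in the box, with the pegs and the other two dividers in place. I'll refine the board's position from these corners.

```bash
python3 - <<'E'
from h import *
e=manip.get_calibration('wrist')
P=[onz(e,(100+u/1.333,60+v/1.993),.01,1)*1000 for u,v in [(127,46),(299,46),(131,240),(301,240)]]
print(np.round(P)); m=(P[0]+P[1])/2;d=P[1]-P[0];print(np.linalg.norm(d),np.degrees(np.arctan2(d[0],-d[1])))
a=np.arctan2(d[0],-d[1]);a=np.radians(10) ;print(m-100*np.array([np.cos(a),np.sin(a),0]))
# divider far end foot/top
for z in (.104+.0,):print()
for (u,v),z in [((164,165),.116-.0),((258,165),.116),((197,200),.166),((223,200),.166)]: print(np.round(onz(e,(100+u/1.333,60+v/1.993),z,1)*1000))
E
```

```text
[[ 577. -104.   10.]
 [ 600. -226.   10.]
 [ 481. -121.   10.]
 [ 505. -249.   10.]]
123.96909455994465 10.336787986327291
[ 490.00330804 -182.27884162   10.        ]

[ 541. -150.  116.]
[ 549. -192.  116.]
[ 543. -166.  166.]
[ 545. -175.  166.]
```

Board centre is (489,-182), yaw 10.3°, and the divider is over it to about 1 mm. It needs to go down about 88 mm to touch.

Emit:
{"api": "jog_arm", "payload": {"rows": [{"x":0,"y":0,"z":-20,"ax":0,"ay":0,"az":0},{"x":0,"y":0,"z":-40,"ax":0,"ay":0,"az":0},{"x":0,"y":0,"z":-60,"ax":0,"ay":0,"az":0},{"x":0,"y":0,"z":-73,"ax":0,"ay":0,"az":0},{"x":0,"y":0,"z":-80,"ax":0,"ay":0,"az":0},{"x":0,"y":0,"z":-84,"ax":0,"ay":0,"az":0},{"x":0,"y":0,"z":-85,"ax":0,"ay":0,"az":0},{"x":0,"y":0,"z":-85,"ax":0,"ay":0,"az":0},{"x":0,"y":0,"z":-85,"ax":0,"ay":0,"az":0}]}}

```text
time: 11.57
tcp_pos: [0.4878, -0.182, 0.0504]
tcp_rot: [[0.984, 0.178, 0.002], [0.178, -0.984, -0.0], [0.002, 0.001, -1.0]]
ft_force: [0.2, -0.1, -1.5]
finger_gap: 0.111
finger_force: 30.0
```

Emit:
{"api": "jog_arm", "payload": {"rows": [{"x":0,"y":0,"z":-1,"ax":0,"ay":0,"az":0},{"x":0,"y":0,"z":-2,"ax":0,"ay":0,"az":0},{"x":0,"y":0,"z":-2,"ax":0,"ay":0,"az":0},{"x":0,"y":0,"z":-2,"ax":0,"ay":0,"az":0}]}}

```text
time: 11.9
tcp_pos: [0.4871, -0.1821, 0.0477]
tcp_rot: [[0.984, 0.177, 0.0], [0.177, -0.984, -0.0], [0.0, 0.0, -1.0]]
ft_force: [0.1, 0.2, -1.5]
finger_gap: 0.114
finger_force: 30.0
```

Emit:
{"api": "jog_arm", "payload": {"rows": [{"x":0,"y":0,"z":-1,"ax":0,"ay":0,"az":0},{"x":0,"y":0,"z":-2,"ax":0,"ay":0,"az":0},{"x":0,"y":0,"z":-2,"ax":0,"ay":0,"az":0},{"x":0,"y":0,"z":-2,"ax":0,"ay":0,"az":0}]}}

```text
time: 12.23
tcp_pos: [0.4871, -0.1822, 0.0459]
tcp_rot: [[0.984, 0.177, 0.0], [0.177, -0.984, -0.0], [0.0, 0.0, -1.0]]
ft_force: [-1.1, 0.1, 1.9]
finger_gap: 0.113
finger_force: 30.0
```

Touching (+1.9 N, at the expected height). Opening to half, letting it settle, then rising.

Emit:
{"api": "jog_arm", "payload": {"rows": [{"x":0,"y":0,"z":0,"ax":0,"ay":0,"az":0},{"x":0,"y":0,"z":0,"ax":0,"ay":0,"az":0},{"x":0,"y":0,"z":0,"ax":0,"ay":0,"az":0},{"x":0,"y":0,"z":0,"ax":0,"ay":0,"az":0},{"x":0,"y":0,"z":0,"ax":0,"ay":0,"az":0},{"x":0,"y":0,"z":10,"ax":0,"ay":0,"az":0},{"x":0,"y":0,"z":25,"ax":0,"ay":0,"az":0},{"x":0,"y":0,"z":45,"ax":0,"ay":0,"az":0},{"x":0,"y":0,"z":70,"ax":0,"ay":0,"az":0},{"x":0,"y":0,"z":95,"ax":0,"ay":0,"az":0},{"x":0,"y":0,"z":120,"ax":0,"ay":0,"az":0},{"x":0,"y":0,"z":130,"ax":0,"ay":0,"az":0},{"x":0,"y":0,"z":130,"ax":0,"ay":0,"az":0}], "fingers": 0.5}}

```text
time: 13.32
tcp_pos: [0.4888, -0.1823, 0.179]
tcp_rot: [[0.984, 0.178, 0.007], [0.178, -0.984, -0.001], [0.007, 0.002, -1.0]]
ft_force: [0.3, -0.9, 0.2]
finger_gap: 0.499
finger_force: 0.0
```

```bash
python3 - <<'E'
from h import *
w,e=grab('wrist','w4.png');a,c=grab('scene','s4.png');b,d=grab('side','d4.png')
o=np.vstack([cv2.resize(a[80:240,150:360],(399,304)),cv2.resize(b[80:240,150:360],(399,304))])[:598]
cv2.imwrite('pics/m4.png',np.hstack([cv2.resize(w[60:360,100:400],(400,598)),o])[:,:,::-1])
E
```

```text
(no output)
```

View pics/m4.png

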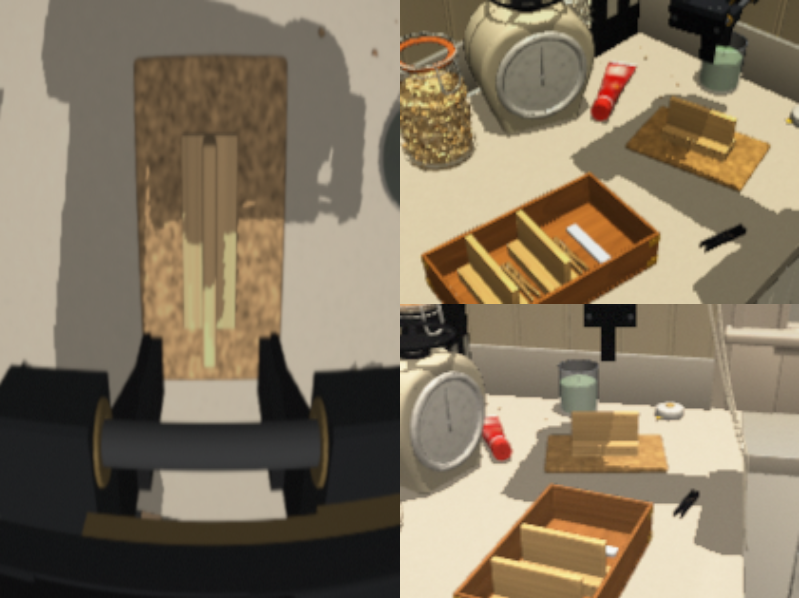

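The divider stands upright on its foot at mid-board and lengthwise: in the side panel it spans 572-638 on a board spanning 545-667. The gripper is clear, and the two sound dividers and the pegs are still in the box. Handing in.

```bash
python3 -c "
from station import manip
print(manip.sign_off())"
```

```text
the job is handed in; nothing more can be done
None
```

The loose divider was the third one tried, at the end of the box nearest the cork board; it now stands upright and lengthwise at about the middle of the board, the two sound dividers and the pegs are still in the box, and the job is handed in at about 13.5 s.

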